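Close the steamer for carrying

ROBOT

A 6-joint arm with a two-finger parallel gripper is mounted at the origin on the work surface. World frame = base frame: x ahead of the robot, y to its left, z up, the work surface at z = 0. Lengths are in mm, angles in rad, forces in N, time in s.
With the tool pointing down it reaches from about 350 to 925 mm from the base axis. Payload 6.4 kg.
Tool frame: the origin (TCP) lies midway between the tips of the shut fingers; the grasp point (between the pads) lies 19 mm behind it; z points along the fingers, y is the line along which they close (so a half turn about z gives the same grasp; the last joint's range is limited). The gripper opens to 85 mm and grips with 20 to 120 N. Pads are 22 mm wide; open, the fingers measure 114 mm over their backs; the gripper's body (76 mm by 85 mm) begins 54 mm behind the grasp point. The pads swing forward as they close: fully open they stand 13 mm farther back than shut.
Start: joints at [-1.462, 0.245, 1.558, -0, 1.339, -0.174], TCP at [181.384, -624.19, 207.89] pointing down, gripper open.
Joint ranges: [-3.13, 3.13], [-1.02, 2.26], [0.13, 2.54], [-0.95, 4.09], [0.21, 2.88], [-2.74, 2.74]. Speed limits (rad/s): [2.57, 2.57, 3.14, 3.14, 3.14, 3.14].

INTERFACE

Orientations are given as a unit quaternion [w, x, y, z].
In Python, from plant import state, grab_frame, sign_off, boxes_of, place_of gives the robot as it stands.
- The arm moves only by the shell command python3 -m inch 'ROWS' [OPENING] [FORCE]. ROWS is JSON, a list that holds one entry, the list of rows, each a list of 6 numbers: the shift along the tool's x, y, z in cm, then the turn, a rotation vector about the tool's x, y, z in rad. A call has 1 to 8 rows; each row is the pose to reach, as a shift and turn from the pose commanded when the call began, along the tool's axes at that moment; what a row does not reach only later rows make up. A row lasts 1/12 s, in which the tool goes at most 41.7 mm and 7.16 degrees, less where a joint would pass 70% of its speed; a pose out of reach is approached as far as the arm can. A call with a gripper value outside its range is refused whole. OPENING is the closure, from -1 (fully open) to 1 (shut), set as the call begins (- or left out, the last holds). The fingers move at their own pace and stop on an object; FORCE is the grip in N (left out, the last holds). Time passes only in rows, so rows that repeat a pose let the fingers close. It gives the time, the measured TCP pose, the force, the opening and the grip force at its end, in the units of the state.
- state(): the state, without advancing time (a new reading comes with each control period).
- grab_frame(name): name is "scene" or "side" or "wrist"; returns a dict with "color" (384x512x3 uint8, red, green, blue), "camera_matrix" (3x3 intrinsics, pixels), "distortion" ([k1, k2, p1, p2, k3] as OpenCV has them; the pictures are not rectified), "position" and "orientation" of the camera in the world; the wrist camera has in their place "hand_eye" (4x4, takes a point from camera to tool coordinates, whose origin is the TCP and whose axes are the flange's). Camera axes: x right, y up, looking along -z (the intrinsics and any distortion apply to the point x, -y, -z); pixel columns grow to the right and rows downward; lengths in mm; the calibration is good to about 2 mm. A picture is of the moment at which its call begins: read the wrist's pose just before it. There is no depth.
- sign_off(): hands the job in; it is judged then, once.
Trained networks look in the newest picture that a camera, given by its name, has taken for a name from the list of things; names that differ only in an ending like _2 or _b are one class to them, and where a whole thing is asked for, a point or a joint stands for the part that bears it (a point fixed in the world has none). Each returns a list of dicts, best first, with "confidence" (0 to 1); they miss things now and then, are a little off and sometimes report something else, mostly with a low value. They report only what shows in the picture. A call takes as long as a camera call. They do not tell look-alikes from the thing itself.
- boxes_of(label, camera): "box" ([left, top, right, bottom] in pixels, round what is visible of it).
- place_of(label, camera): "position" ([row, column] in pixels: a listed point, or the origin of a listed thing).
The state is a dict: "time": time; "joint_positions": joint angles; "joint_velocities": joint speeds; "effort": joint torques, N m; "ee_pos": TCP position; "tcp_rot": TCP orientation; "contact_force": force on the tool from outside, world axes, zero at the start; "torque": the same for the moment, N m; "opening": opening from 0.0 (shut) to 1.0 (fully open); "grasp_force": force on a finger pad.
Only numpy, scipy, OpenCV 4.12 (cv2) and the standard library are available. Lean on these libraries where they do the work, as an engineer would, in place of code of your own. Each camera call takes 0.05 s, during which the arm holds its last target. There are 200 camera calls.

TASK

Put the lid on the steamer so that it sits flat and fully home on the rim, setting it down rather than dropping it. Then swing the steamer's carry handle up until it clicks into its upright end stop and stays there by itself. Leave the other things on the counter where they are, do not press the scale's button, and finish with your hand off everything.

Things in the scene. Friction and masses are not known exactly. Their poses are not given: they have to be found in the camera images.
- steamer_mouth (a point): Centre of the open top rim of the steamer, a stacked pair of round stainless tiers, 160 mm across, fixed to the counter. This point is level with the rim's top edge, 120 mm above the counter; the opening is 152 mm wide. Its level x axis points to the side to which the carry handle leans, its y axis lies along the handle's hinge line, z is up.
- handle_hinge (a point): Middle of the hinge line of the carry handle, on the steamer's axis, 95 mm above the counter (25 mm below the rim). Axes as for the mouth; the hinge line runs along y through two bosses on the steamer's sides.
- handle_grip (a point): Centre of the carry handle's wooden grip: a round bar 20 mm thick, 110 mm long, parallel to the hinge line and 150 mm from it. Two steel side arms pass outside the rim and lid, 97 mm either side of the middle. At the start it leans to +x of the mouth's frame, grip 155 to 185 mm above the counter; upright, the grip is straight above the mouth, 245 mm above the counter.
- handle (a joint): Angle of the carry handle in rad: 0 leaning fully over (1.15 rad from upright), 1.15 upright at its end stop. Starts at 0 to 0.2. It stays where it is left; swinging takes about 1 N at the grip. From about 0.85 a spring ball must be pushed aside (about 5 N at the grip); past about 1.01 the ball drives the handle on to the stop and holds it.
- lid_knob (a point): Centre of the black knob (34 mm thick, 48 mm high, z up along it) of the loose stainless lid, 0.3 kg. The lid's top is 24 mm below this point; the rest face of its 166 mm disc is 34 mm below; a bevelled step 140 mm across reaches 12 mm lower into the mouth (6 mm play all round). On the counter this point is 46 mm up; lid home on the steamer: 34 mm above the mouth point.
- lid: The same lid; origin at the centre of its underside, 46 mm below the knob's centre.
- bowl: Cobalt blue ceramic bowl, 130 mm across, 60 mm high, origin under its centre. It and the lid swap places. Leave alone.
- jar: Lidded glass jar, 80 mm across, 120 mm high, origin under its centre. Leave alone.
- spoon: Wooden spoon, 220 mm long, lying along its x axis. Leave alone.
- mug: White mug, 80 mm across, 90 mm high, origin under its centre. Leave alone.
- scale_button (a joint): Travel in m of the single press button of the white kitchen scale (170 by 190 mm, 38 mm high) standing beyond the steamer; 0 up, 0.003 pressed. Leave alone.
There are look-alikes about, which are no part of the job. Leave any orange or turquoise look-alike of the lid alone.

How it is judged:
By the outcome, as a careful person would: the job done as asked, in the order asked, and still so for the second after the job is handed in, with the robot touching nothing.
It also fails if it takes over 54 s, if anything falls off the work surface, if the arm or the gripper's body presses on something with over 40 N, if the wrist force passes 120 N, or if a joint passes its speed limit or range.

## Working session

There is one attempt and no reset: what is moved stays moved. The work goes in short steps, Python scripts to look and compute and a shell command to move; the robot and the scene stay as the last step left them, time stands still between calls to the robot, and variables do not carry over. Pictures are saved under pics/ and viewed, at most 10 in all, crops included, and the job is handed in when it is done.

```bash
mkdir -p pics; ls; cat > h.py <<'E'
import numpy as np, cv2
from plant import *
from scipy.spatial.transform import Rotation as R
def rot(q): return R.from_quat([q[1],q[2],q[3],q[0]]).as_matrix()
def cam(f,s=None):
    if 'hand_eye' in f:
        H=np.array(f['hand_eye']); Rt=rot(s['tcp_rot']); return Rt@H[:3,:3], Rt@H[:3,3]+np.array(s['ee_pos'])
    return rot(f['orientation']), np.array(f['position'])
def ray(f,rc,s=None):
    Rc,p=cam(f,s)
    u=cv2.undistortPoints(np.array([[[rc[1],rc[0]]]],float),np.array(f['camera_matrix']),np.array(f['distortion'],float))[0,0]
    return p, Rc@np.array([u[0],-u[1],-1.])
def atz(f,rc,z,s=None):
    p,d=ray(f,rc,s); return p+d*(z-p[2])/d[2]
def proj(f,P,s=None):
    Rc,p=cam(f,s); c=Rc.T@(np.array(P,float)-p)
    return cv2.projectPoints(np.array([[c[0],-c[1],-c[2]]]),np.zeros(3),np.zeros(3),np.array(f['camera_matrix']),np.array(f['distortion'],float))[0][0,0]
def save(f,n): cv2.imwrite('pics/'+n,f['color'][:,:,::-1])
E
python3 - <<'E'
from h import *
np.set_printoptions(precision=1,suppress=True)
s=state(); print(s)
Z={'steamer_mouth':120,'handle_hinge':95,'handle_grip':170,'lid_knob':46,'lid':0,'bowl':0,'jar':0,'mug':0,'spoon':5}
ims=[]
for c in ('scene','side'):
    f=grab_frame(c); save(f,c+'0.png'); ims.append(f['color'])
    for n,z in Z.items():
        for d in place_of(n,c)[:4]: print(c,n,round(d['confidence'],2),np.round(d['position']),atz(f,d['position'],z))
a=cv2.resize(np.vstack(ims),None,fx=.78,fy=.78)
cv2.imwrite('pics/both.png',a[:,:,::-1])
E
```

```text
pics
{'time': 0.0, 'joint_positions': array([-1.5,  0.2,  1.6,  0. ,  1.3, -0.2]), 'joint_velocities': array([-0., -0., -0., -0.,  0., -0.]), 'effort': array([ -0. , -42.9, -32.6,  -0. ,   0. ,   0. ]), 'ee_pos': array([ 181.3, -623.6,  206.8]), 'tcp_rot': array([-0. ,  1. ,  0.1,  0. ]), 'contact_force': array([-0.3,  0.4,  0.8]), 'torque': array([-0., -0., -0.]), 'grasp_force': 0.0, 'opening': 1.002111558990082}
scene steamer_mouth 0.57 [171. 263.] [506.2  46.8 120. ]
scene handle_hinge 0.62 [173. 263.] [496.1  63.2  95. ]
scene handle_grip 0.68 [160. 298.] [603.  114.6 170. ]
scene lid_knob 0.85 [247. 249.] [ 654.2 -204.    46. ]
scene lid_knob 0.84 [308. 208.] [ 709.5 -425.9   46. ]
scene lid_knob 0.67 [239.  97.] [ 268.6 -477.7   46. ]
scene lid 0.75 [251. 248.] [ 636.  -185.9    0. ]
scene lid 0.74 [251. 100.] [ 271.1 -483.     0. ]
scene lid 0.62 [317. 208.] [ 705.  -428.3    0. ]
scene bowl 0.74 [229. 190.] [ 419.3 -234.9    0. ]
scene jar 0.78 [167. 338.] [621.9 390.    0. ]
scene mug 0.87 [295. 145.] [ 517.  -493.1    0. ]
scene spoon 0.59 [154. 298.] [446.6 364.3   5. ]
side steamer_mouth 0.58 [220. 254.] [504.2  66.6 120. ]
side handle_hinge 0.89 [226. 257.] [494.5  62.6  95. ]
side handle_grip 0.7 [194. 291.] [397.7 -23.4 170. ]
side handle_grip 0.58 [211. 212.] [624.4 103.2 170. ]
side lid_knob 0.97 [157. 226.] [ 716.  -428.5   46. ]
side lid_knob 0.86 [187. 232.] [ 637.9 -200.2   46. ]
side lid_knob 0.72 [159. 331.] [ 260.1 -488.3   46. ]
side lid 0.79 [170. 330.] [ 256.6 -469.9    0. ]
side lid 0.61 [196. 231.] [ 642.5 -206.8    0. ]
side lid 0.55 [166. 231.] [ 695.1 -429.6    0. ]
side bowl 0.57 [191. 288.] [ 424.3 -275.5    0. ]
side jar 0.65 [324. 191.] [619.1 387.5   0. ]
side mug 0.87 [162. 269.] [ 533.5 -492.     0. ]
```

View pics/both.png

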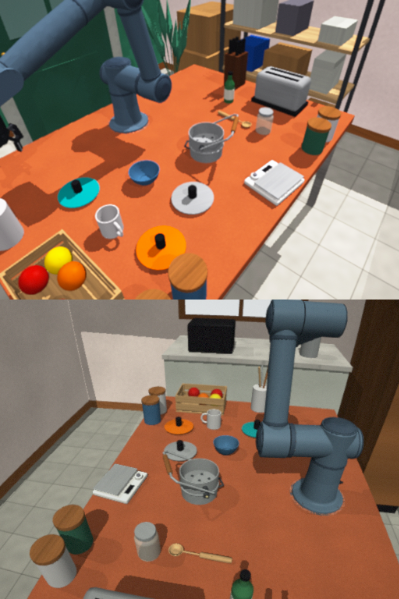

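Knob candidates in the scene picture (row, col): (247,249) steel, (308,208) orange and (239,97) turquoise. The steel one beside the bowl fits the description, so I'll confirm it in an enlarged crop and work out the approach.

```bash
cat >> h.py <<'E'
def tri(a,b):
    A=np.zeros((3,3));v=np.zeros(3)
    for p,d in (a,b):
        d=d/np.linalg.norm(d);M=np.eye(3)-np.outer(d,d);A+=M;v+=M@p
    return np.linalg.solve(A,v)
def row(P,yaw=None,s=None):
    "row (cm, rad) to bring TCP to P with tool down, tool x at yaw; half-turn equivalent chosen"
    s=s or state(); Rt=rot(s['tcp_rot']); d=Rt.T@(np.array(P)-s['ee_pos'])/10
    if yaw is None: return d,np.zeros(3)
    best=[]
    for y in (yaw,yaw+np.pi):
        T=np.array([[np.cos(y),np.sin(y),0],[np.sin(y),-np.cos(y),0],[0,0,-1]])
        best.append(R.from_matrix(Rt.T@T).as_rotvec())
    return d,min(best,key=np.linalg.norm),best
E
python3 - <<'E'
from h import *
np.set_printoptions(precision=2,suppress=True)
a=grab_frame('scene');A={n:place_of(n,'scene') for n in('lid_knob','steamer_mouth','handle_grip')}
b=grab_frame('side')
pb=place_of('lid_knob','side'); 
print('knob',tri(ray(a,A['lid_knob'][0]['position']),ray(b,(187,232))))
print('mouth',tri(ray(a,A['steamer_mouth'][0]['position']),ray(b,place_of('steamer_mouth','side')[0]['position'])))
print('grip',tri(ray(a,A['handle_grip'][0]['position']),ray(b,(211,212))))
s=state();print(rot(s['tcp_rot']),row([643,-202,240],np.arctan2(52,108)),grab_frame('wrist')['hand_eye'])
c=cv2.resize(a['color'][130:330,150:350],(600,600));cv2.imwrite('pics/crop.png',c[:,:,::-1])
E
```

```text
knob [ 663.32 -379.01  -67.28]
mouth [497.78  62.66 113.83]
grip [619.49 115.97 179.45]
[[ 0.96  0.28 -0.  ]
 [ 0.28 -0.96 -0.  ]
 [-0.    0.   -1.  ]] (array([ 56.11, -27.66,  -3.21]), array([ 0.  ,  0.  , -0.17]), [array([ 0.  ,  0.  , -0.17]), array([ 0.  , -0.  ,  2.98])]) [[   0.      0.96    0.29   73.41]
 [   1.     -0.     -0.      0.1 ]
 [  -0.      0.29   -0.96 -165.78]
 [   0.      0.      0.      1.  ]]
```

View pics/crop.png

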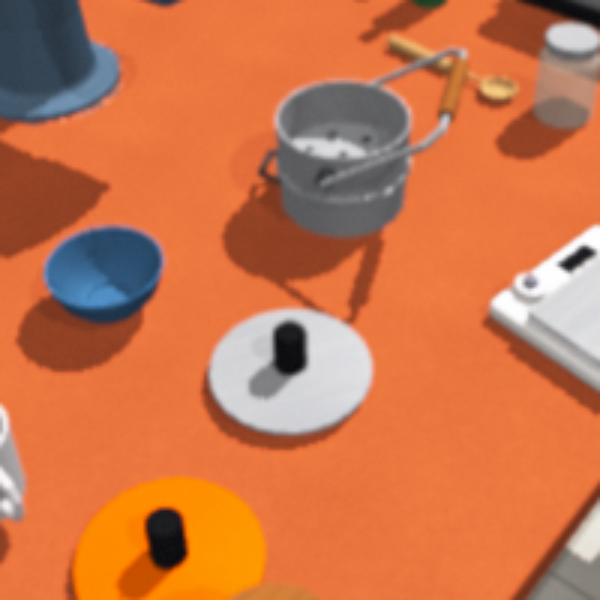

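The crop shows the bare stainless lid with its black knob at crop (290,348), beside the blue bowl. It is the steel one and not the orange one at (165,540). The steamer's handle leans away towards crop (455,90). I'll approach above the steel knob.

```bash
python3 -m inch '[[[56.1,-27.7,-3.2,0,0,-0.17],[56.1,-27.7,-3.2,0,0,-0.17],[56.1,-27.7,-3.2,0,0,-0.17],[56.1,-27.7,-3.2,0,0,-0.17],[56.1,-27.7,-3.2,0,0,-0.17],[56.1,-27.7,-3.2,0,0,-0.17],[56.1,-27.7,-3.2,0,0,-0.17],[56.1,-27.7,-3.2,0,0,-0.17]]]' -1 30
python3 - <<'E'
from h import *
print(row([643,-202,240],np.arctan2(52,108)))
E
```

```text
time: 2.07
ee_pos: [428.1, -397.8, 225.3]
tcp_rot: [0.0, 0.974, 0.224, 0.0]
contact_force: [0.3, -0.7, -0.6]
opening: 1.004
grasp_force: 0.0
(array([27.88456723, -8.20783571, -1.47084295]), array([ 0.00057077, -0.00013484,  0.00392796]), [array([ 0.00057077, -0.00013484,  0.00392796]), array([ 2.11543575e-04,  8.95443797e-04, -3.13766456e+00])])
```

```bash
python3 -m inch '[[[27.9,-8.2,-1.5,0,0,0],[27.9,-8.2,-1.5,0,0,0],[27.9,-8.2,-1.5,0,0,0],[27.9,-8.2,-1.5,0,0,0],[27.9,-8.2,-1.5,0,0,0],[27.9,-8.2,-1.5,0,0,0],[27.9,-8.2,-1.5,0,0,0],[27.9,-8.2,-1.5,0,0,0]]]'
python3 - <<'E'
from h import *
s=state();f=grab_frame('wrist');save(f,'w1.png')
for d in place_of('lid_knob','wrist'):
    P=atz(f,d['position'],46,s);print(d,P)
for d in place_of('lid','wrist'): print('lid',d,atz(f,d['position'],0,s))
P=atz(f,place_of('lid_knob','wrist')[0]['position'],46,s)
print(s['ee_pos'],row([P[0],P[1],27]))
E
```

```text
time: 2.73
ee_pos: [645.9, -198.2, 240.3]
tcp_rot: [-0.0, 0.974, 0.228, 0.001]
contact_force: [-0.3, -0.3, -0.2]
opening: 1.002
grasp_force: 0.0
{'position': [168.7, 258.4], 'confidence': 0.68} [ 643.56345471 -205.10876851   46.        ]
{'position': [210.7, 465.1], 'confidence': 0.56} [ 703.86182857 -434.13902103   46.        ]
lid {'position': [196.2, 442.8], 'confidence': 0.93} [ 705.89573043 -431.25687032    0.        ]
lid {'position': [161.5, 254.7], 'confidence': 0.79} [ 640.80531567 -202.22228168    0.        ]
[ 645.92124718 -198.24855778  240.27587588] (array([ 0.16294184,  0.19581961, 21.26521887]), array([0., 0., 0.]))
```

View pics/w1.png

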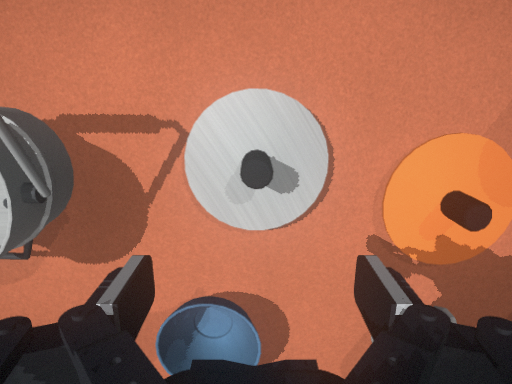

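The wrist view shows the steel lid centred at about (col 257,row 160) with its knob at (257,169). The orange lid is off to the right at (465,210). The arm was still settling, so I'll measure again.

```bash
cat > m.py <<'E'
from h import *
s=state();f=grab_frame('wrist')
for n,z in(('lid_knob',46),('lid',0)):
  for d in place_of(n,'wrist'): 
    P=atz(f,d['position'],z,s);print(n,d['confidence'],P,row([P[0],P[1],30],None,s)[0])
print(s['ee_pos'])
E
python3 -m inch '[[[0,0,13,0,0,0],[0,0,13,0,0,0],[0,0,13,0,0,0],[0,0,13,0,0,0],[0,0,13,0,0,0]]]'; python3 m.py
```

```text
time: 3.35
ee_pos: [638.9, -203.7, 106.6]
tcp_rot: [-0.002, 0.975, 0.223, -0.003]
contact_force: [0.3, 0.1, 0.1]
opening: 0.999
grasp_force: 0.0
lid_knob 0.58 [ 644.11139971 -205.26037772   46.        ] [0.43400444 0.4158838  7.65454547]
lid 0.63 [ 642.43339264 -203.26092349    0.        ] [0.37008279 0.16281032 7.65630147]
[ 638.89516781 -203.65887749  106.58697454]
```

```bash
python3 -m inch '[[[0.4,0.3,3,0,0,0],[0.4,0.3,6,0,0,0],[0.4,0.3,7.6,0,0,0],[0.4,0.3,7.6,0,0,0]]]'; python3 -m inch '[[[0,0,0,0,0,0],[0,0,0,0,0,0],[0,0,0,0,0,0],[0,0,0,0,0,0],[0,0,0,0,0,0],[0,0,0,0,0,0],[0,0,0,0,0,0],[0,0,0,0,0,0]]]' 1 60
```

```text
time: 3.83
ee_pos: [645.2, -203.9, 31.7]
tcp_rot: [-0.001, 0.974, 0.224, -0.002]
contact_force: [-0.3, -0.0, -0.5]
opening: 0.997
grasp_force: 0.0
time: 4.5
ee_pos: [647.9, -204.6, 36.4]
tcp_rot: [0.0, 0.974, 0.225, 0.001]
contact_force: [-2.7, 3.5, 6.7]
opening: 0.357
grasp_force: 58.8
```

```bash
python3 -m inch '[[[0,0,-2,0,0,0],[0,0,-5,0,0,0],[0,0,-9,0,0,0],[0,0,-13,0,0,0],[0,0,-17,0,0,0],[0,0,-21,0,0,0],[0,0,-24,0,0,0],[0,0,-24,0,0,0]]]'; python3 - <<'E'
from h import *
s=state();print(s['ee_pos'],s['contact_force'],s['opening'])
a=grab_frame('scene');
for n,z in(('steamer_mouth',120),('handle_hinge',95),('handle_grip',170),('lid_knob',280)):
  print(n,[(d['position'],round(d['confidence'],2),atz(a,d['position'],z)) for d in place_of(n,'scene')])
b=grab_frame('side')
for n,z in(('steamer_mouth',120),('handle_hinge',95),('handle_grip',170),('lid_knob',280)):
  print(n,[(d['position'],round(d['confidence'],2),atz(b,d['position'],z)) for d in place_of(n,'side')])
w=grab_frame('wrist')
for n,z in(('steamer_mouth',120),('handle_hinge',95),('handle_grip',170)):
  print(n,[(d['position'],round(d['confidence'],2),atz(w,d['position'],z,s)) for d in place_of(n,'wrist')])
im=np.vstack([np.hstack([cv2.resize(a['color'][100:300,150:360],(400,380)),cv2.resize(b['color'][130:280,150:330],(400,380))])])
cv2.imwrite('pics/lift.png',im[:,:,::-1])
print(row([500,62,260],None,s)[0])
E
```

```text
time: 5.17
ee_pos: [649.9, -206.1, 283.8]
tcp_rot: [0.005, 0.974, 0.225, 0.006]
contact_force: [0.5, -0.6, -1.3]
opening: 0.358
grasp_force: 60.0
[ 649.88804089 -206.05778779  283.80631457] [ 0.45135737 -0.63211171 -1.27042668] 0.35809792445992594
steamer_mouth [([169.5, 264.0], 0.92, array([505.20300999,  55.20524271, 120.        ]))]
handle_hinge [([176.6, 265.8], 0.96, array([515.01977518,  53.11427782,  95.        ])), ([232.1, 186.9], 0.58, array([ 504.86205035, -307.04908767,   95.        ]))]
handle_grip [([160.0, 300.4], 0.86, array([610.14344951, 119.53297566, 170.        ]))]
lid_knob [([238.3, 97.3], 0.95, array([ 522.20163609, -555.83893654,  280.        ])), ([309.0, 208.1], 0.83, array([ 839.16304153, -523.60404904,  280.        ])), ([182.7, 242.6], 0.58, array([ 639.62633973, -202.13234123,  280.        ]))]
steamer_mouth [([218.3, 252.7], 0.68, array([508.46097176,  58.92338706, 120.        ]))]
handle_hinge [([223.0, 256.7], 0.64, array([497.21997557,  50.20179539,  95.        ]))]
handle_grip [([212.7, 212.5], 0.67, array([620.55712029, 112.84526995, 170.        ]))]
lid_knob [([133.3, 228.2], 0.94, array([ 639.68137515, -194.5097737 ,  280.        ])), ([158.3, 225.9], 0.85, array([606.75884472, -24.11358596, 280.        ])), ([158.4, 331.7], 0.71, array([281.96707312, -78.75998089, 280.        ]))]
steamer_mouth []
handle_hinge []
handle_grip []
[ -1.76407972 -30.6892071    1.98545215]
```

View pics/lift.png

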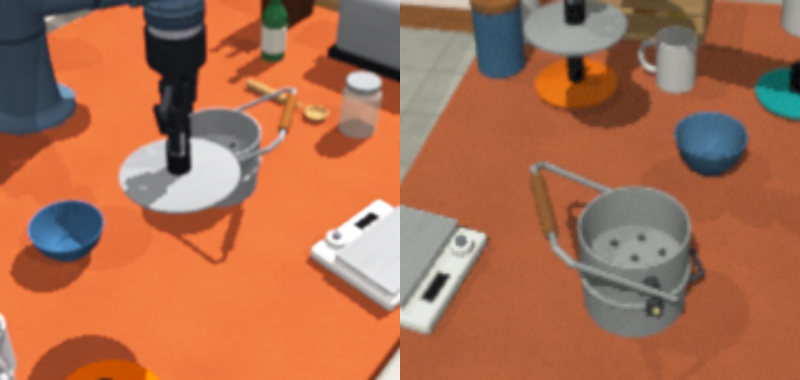

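The lid is held level and is off the counter, with the steamer visible in both views. I'll refine the mouth centre and the lid-in-hand offset by fitting their rim circles to image edges.

```bash
cat > fit.py <<'E'
from h import *
def gmag(im):
    g=cv2.GaussianBlur(cv2.cvtColor(im,cv2.COLOR_RGB2GRAY),(0,0),1.0).astype(np.float32)
    return cv2.magnitude(cv2.Sobel(g,cv2.CV_32F,1,0),cv2.Sobel(g,cv2.CV_32F,0,1))
def score(f,G,c,r,s=None,th=np.linspace(0,2*np.pi,90)):
    Rc,p=cam(f,s); W=np.stack([c[0]+r*np.cos(th),c[1]+r*np.sin(th),np.full_like(th,c[2])],1)
    C=(W-p)@Rc*np.array([1,-1,-1.])
    uv=cv2.projectPoints(C,np.zeros(3),np.zeros(3),np.array(f['camera_matrix']),np.array(f['distortion'],float))[0][:,0].astype(np.float32)
    return np.minimum(cv2.remap(G,uv[:,0].copy(),uv[:,1].copy(),cv2.INTER_LINEAR),120).mean()
def search(fs,c0,r,zs,w=20,s=None):
    out=[]
    for z in zs:
        for x in np.arange(-w,w+1,1.):
            for y in np.arange(-w,w+1,1.):
                out.append((sum(score(f,G,(c0[0]+x,c0[1]+y,z),rr,s) for f,G in fs for rr in r),c0[0]+x,c0[1]+y,z))
    return max(out)
E
cat > f1.py <<'E'
from fit import *
fs=[]
for c in('scene','side'):
    f=grab_frame(c); im=cv2.imread('pics/%s0.png'%c)[:,:,::-1].copy(); fs.append((f,gmag(im)))
for r in([80],[76],[80,76]):
    print(r,[tuple(np.round(search([g],(506,57),r,[120]),1)) for g in fs],np.round(search(fs,(506,57),r,[120]),1))
s=state();f=grab_frame('wrist');save(f,'w2.png');z=s['ee_pos'][2]
print('lid',s['ee_pos'],[np.round(search([(f,gmag(f['color']))],s['ee_pos'][:2],[83],[zz],12,s),1) for zz in (z-20,z-15,z-10,z-5)])
E
python3 f1.py
```

```text
[80] [(np.float64(90.1), np.float64(505.0), np.float64(52.0), np.float64(120.0)), (np.float64(66.7), np.float64(504.0), np.float64(60.0), np.float64(120.0))] [147.4 507.   55.  120. ]
[76] [(np.float64(101.9), np.float64(503.0), np.float64(59.0), np.float64(120.0)), (np.float64(58.8), np.float64(523.0), np.float64(54.0), np.float64(120.0))] [154.5 508.   53.  120. ]
[80, 76] [(np.float64(190.1), np.float64(505.0), np.float64(52.0), np.float64(120.0)), (np.float64(120.0), np.float64(505.0), np.float64(61.0), np.float64(120.0))] [300.9 508.   54.  120. ]
lid [ 646.84519992 -204.55420649  273.98734917] [array([  78.5,  642.8, -206.6,  254. ]), array([  45.8,  644.8, -208.6,  259. ]), array([  40.1,  644.8, -209.6,  264. ]), array([  41.5,  647.8, -211.6,  269. ])]
```

View pics/w2.png

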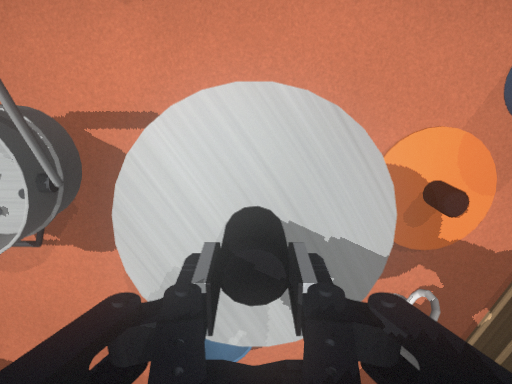

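The wrist view shows the lid squarely held, disc centre at about (255,212) and knob at (254,255), with the steamer rim at the left edge. I'll move part way so that more of the rim shows, then fit it there.

```bash
python3 -m inch '[[[-1.7,-3.5,0,0,0,0],[-1.7,-7,0,0,0,0],[-1.7,-9.5,0,0,0,0],[-1.7,-11,0,0,0,0],[-1.7,-11,0,0,0,0],[-1.7,-11,0,0,0,0],[-1.7,-11,0,0,0,0],[-1.7,-11,0,0,0,0]]]'
cat > f2.py <<'E'
from fit import *
s=state();f=grab_frame('wrist');save(f,'w3.png');z=s['ee_pos'][2];G=gmag(f['color'])
for r in([80],[76],[80,76]): print(r,np.round(search([(f,G)],(506,57),r,[120],20,s),1))
for zz in range(-34,-9,4): print('lid',zz,np.round(search([(f,G)],s['ee_pos'][:2],[83],[z+zz],10,s)-np.r_[0,s['ee_pos']],1))
print(s['ee_pos'],s['tcp_rot'])
E
python3 f2.py
```

```text
time: 6.68
ee_pos: [583.9, -114.1, 274.0]
tcp_rot: [0.0, 0.975, 0.224, 0.0]
contact_force: [1.7, -0.6, -3.3]
opening: 0.358
grasp_force: 60.2
[80] [ 59.5 500.   60.  120. ]
[76] [ 65.4 500.   60.  120. ]
[80, 76] [124.9 500.   60.  120. ]
lid -34 [ 37.3  -4.   -1.  -34. ]
lid -30 [ 40.4  -7.    1.  -30. ]
lid -26 [ 50.1  -3.   -3.  -26. ]
lid -22 [ 83.2  -4.   -2.  -22. ]
lid -18 [ 57.1  -4.   -2.  -18. ]
lid -14 [ 49.7  -5.    0.  -14. ]
lid -10 [ 42.4  -5.    2.  -10. ]
[ 583.88274111 -114.105369    273.97502518] [2.60558449e-04 9.74594608e-01 2.23976053e-01 1.01656900e-04]
```

View pics/w3.png

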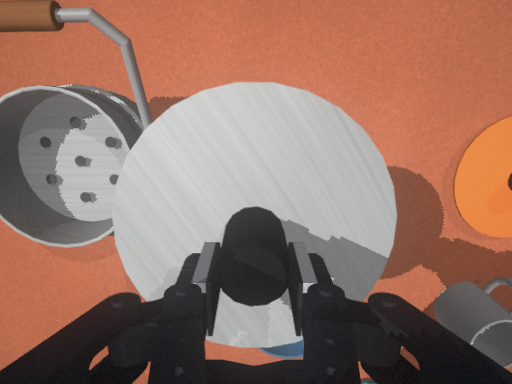

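The rim is clearly seen at the left, centre about (75,165), with the handle at upper left. The wrist fit puts the mouth at (500,60) and the lid 4 mm and 2 mm off the TCP. I'll go above the mouth and check the relative offset with the fixed cameras.

```bash
python3 -m inch '[[[0.6,-4,0,0,0,0],[0.6,-8,0,0,0,0],[0.6,-12,0,0,0,0],[0.6,-16,0,0,0,0],[0.6,-18.2,0,0,0,0],[0.6,-19.2,0,0,0,0],[0.6,-19.2,0,0,0,0],[0.6,-19.2,0,0,0,0]]]'
python3 -m inch '[[[0,0,2,0,0,0],[0,0,5,0,0,0],[0,0,7.2,0,0,0],[0,0,8,0,0,0],[0,0,8,0,0,0],[0,0,8,0,0,0],[0,0,8,0,0,0],[0,0,8,0,0,0]]]'
cat > f3.py <<'E'
from fit import *
s=state();z=s['ee_pos'][2];print(s['ee_pos'],s['contact_force'])
I=[]
for c in('scene','side'):
    f=grab_frame(c);save(f,c+'3.png');I.append(f['color']);G=gmag(f['color'])
    for zz in (-10,-14,-18,-22,-26,-31): print(c,'lid',zz,np.round(search([(f,G)],s['ee_pos'][:2],[83],[z+zz],12)-np.r_[0,s['ee_pos'][:2],0],1))
im=np.hstack([cv2.resize(I[0][100:250,180:340],(400,375)),cv2.resize(I[1][130:280,170:330],(400,375))]);cv2.imwrite('pics/hov.png',im[:,:,::-1])
E
python3 f3.py
```

```text
time: 7.4
ee_pos: [505.5, 61.5, 274.1]
tcp_rot: [0.001, 0.974, 0.224, 0.0]
contact_force: [-0.5, -0.6, -4.0]
opening: 0.355
grasp_force: 60.7
time: 8.07
ee_pos: [506.2, 61.8, 196.0]
tcp_rot: [0.001, 0.975, 0.224, 0.002]
contact_force: [-0.6, 0.4, -2.9]
opening: 0.357
grasp_force: 60.7
[506.23777549  61.80566694 195.98408247] [-0.58726029  0.35934913 -2.88325974]
scene lid -10 [115.6   7.  -12.  186. ]
scene lid -14 [116.3   4.   -9.  182. ]
scene lid -18 [116.4   0.   -5.  178. ]
scene lid -22 [116.4  -4.   -1.  174. ]
scene lid -26 [116.5  -9.    3.  170. ]
scene lid -31 [115.7 -12.    8.  165. ]
side lid -10 [100.4  -5.    9.  186. ]
side lid -14 [100.9  -4.    4.  182. ]
side lid -18 [101.1  -3.   -2.  178. ]
side lid -22 [101.1  -2.   -7.  174. ]
side lid -26 [100.7  -1.  -12.  170. ]
side lid -31 [ 95.5  -1.  -12.  165. ]
```

View pics/hov.png

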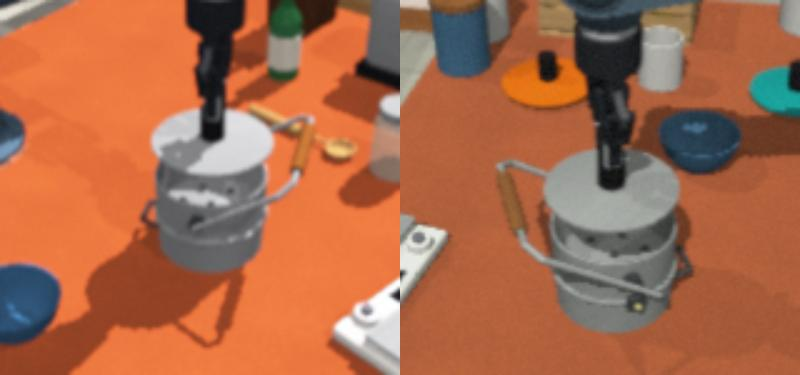

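Lid-to-mouth residuals are about 3 mm or less in every camera and average near zero, so I'll lower straight down. Seating is expected at a TCP height of about 150.

```bash
python3 -m inch '[[[0,0,1,0,0,0],[0,0,2,0,0,0],[0,0,2.6,0,0,0],[0,0,3,0,0,0],[0,0,3.2,0,0,0],[0,0,3.4,0,0,0],[0,0,3.4,0,0,0],[0,0,3.4,0,0,0]]]'; python3 -m inch '[[[0,0,0.2,0,0,0],[0,0,0.4,0,0,0],[0,0,0.6,0,0,0],[0,0,0.8,0,0,0],[0,0,0.8,0,0,0],[0,0,0.8,0,0,0]]]'
```

```text
time: 8.83
ee_pos: [505.0, 62.2, 160.1]
tcp_rot: [0.0, 0.974, 0.224, 0.0]
contact_force: [0.4, 0.9, -3.7]
opening: 0.359
grasp_force: 60.7
time: 9.33
ee_pos: [504.7, 62.3, 151.7]
tcp_rot: [-0.0, 0.974, 0.224, -0.0]
contact_force: [0.7, -0.0, -2.6]
opening: 0.357
grasp_force: 60.7
```

```bash
python3 -m inch '[[[0,0,0.1,0,0,0],[0,0,0.2,0,0,0],[0,0,0.3,0,0,0],[0,0,0.3,0,0,0]]]';python3 -m inch '[[[0,0,0.1,0,0,0],[0,0,0.2,0,0,0],[0,0,0.3,0,0,0],[0,0,0.3,0,0,0]]]'
```

```text
time: 9.67
ee_pos: [504.6, 62.3, 148.7]
tcp_rot: [-0.0, 0.974, 0.224, -0.0]
contact_force: [-0.6, 0.3, -4.0]
opening: 0.356
grasp_force: 60.7
time: 10.0
ee_pos: [504.6, 62.2, 145.6]
tcp_rot: [-0.0, 0.974, 0.224, -0.0]
contact_force: [0.1, -0.6, -3.3]
opening: 0.353
grasp_force: 60.7
```

```bash
python3 -m inch '[[[0,0,0.1,0,0,0],[0,0,0.2,0,0,0],[0,0,0.2,0,0,0]]]';python3 -m inch '[[[0,0,0.1,0,0,0],[0,0,0.2,0,0,0],[0,0,0.2,0,0,0]]]'
```

```text
time: 10.25
ee_pos: [504.9, 62.2, 144.5]
tcp_rot: [0.0, 0.974, 0.225, 0.0]
contact_force: [-1.6, -0.0, 1.1]
opening: 0.356
grasp_force: 61.1
time: 10.5
ee_pos: [505.0, 62.2, 144.3]
tcp_rot: [0.0, 0.974, 0.225, -0.0]
contact_force: [-8.8, 0.5, 12.4]
opening: 0.354
grasp_force: 62.4
```

```bash
python3 -m inch '[[[0,0,-0.1,0,0,0],[0,0,-0.1,0,0,0]]]'
python3 f3.py | grep -E '18|22|^\['; python3 - <<'E'
from h import *
I=[cv2.imread('pics/%s3.png'%c) for c in('scene','side')]
cv2.imwrite('pics/seat.png',np.hstack([cv2.resize(I[0][130:240,200:310],(400,400),interpolation=cv2.INTER_CUBIC),cv2.resize(I[1][170:280,200:310],(400,400),interpolation=cv2.INTER_CUBIC)]))
E
```

```text
time: 10.67
ee_pos: [505.0, 62.2, 144.4]
tcp_rot: [0.0, 0.974, 0.225, 0.0]
contact_force: [-5.3, 0.4, 7.8]
opening: 0.354
grasp_force: 61.9
[505.04898356  62.18556573 144.4039116 ] [-5.26120712  0.44447056  7.78221032]
scene lid -18 [116.7  -1.   -4.  126.4]
scene lid -22 [116.6  -4.    0.  122.4]
scene lid -26 [116.6  -9.    4.  118.4]
side lid -18 [105.2  -3.   -1.  126.4]
side lid -22 [105.4  -2.   -5.  122.4]
side lid -26 [105.2  -2.  -10.  118.4]
```

View pics/seat.png

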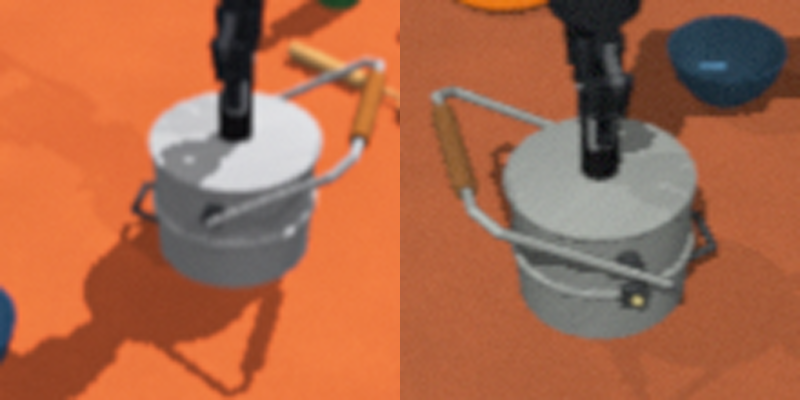

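The lid lies flat and concentric on the rim in both views with no visible gap, and its top at about 125–130 mm rules out it being caught on its step. I'll release and back straight up.

```bash
python3 -m inch '[[[0,0,0,0,0,0],[0,0,0,0,0,0],[0,0,0,0,0,0],[0,0,0,0,0,0],[0,0,0,0,0,0],[0,0,0,0,0,0]]]' -1; python3 -m inch '[[[0,0,-2,0,0,0],[0,0,-5,0,0,0],[0,0,-9,0,0,0],[0,0,-13,0,0,0],[0,0,-17,0,0,0],[0,0,-18,0,0,0],[0,0,-18,0,0,0],[0,0,-18,0,0,0]]]'
cat > f4.py <<'E'
from fit import *
s=state();print(s['ee_pos'],s['contact_force'])
f=grab_frame('wrist');save(f,'w4.png');G=gmag(f['color'])
for z in range(118,155,4): print('wrist',np.round(search([(f,G)],(504,59),[83],[z],8,s),1))
for n,z in(('lid_knob',154),('handle_grip',180)):
  for d in place_of(n,'wrist'): print(n,d,atz(f,d['position'],z,s))
  for c in('scene','side'):
    g=grab_frame(c)
    for d in place_of(n,c)[:2]: print(c,n,d,atz(g,d['position'],z))
E
python3 f4.py
```

```text
time: 11.27
ee_pos: [504.8, 62.2, 142.8]
tcp_rot: [-0.0, 0.974, 0.224, 0.0]
contact_force: [-0.4, -0.6, -0.7]
opening: 0.999
grasp_force: 0.0
time: 11.93
ee_pos: [504.8, 62.2, 322.7]
tcp_rot: [0.0, 0.974, 0.224, 0.0]
contact_force: [0.7, 0.5, -0.9]
opening: 1.001
grasp_force: 0.0
[504.82060756  62.23627512 322.65638032] [ 0.68888285  0.45155388 -0.85368112]
wrist [107.4 501.   60.  118. ]
wrist [114. 501.  60. 122.]
wrist [109.7 502.   60.  126. ]
wrist [ 79.1 502.   60.  130. ]
wrist [ 62.4 504.   65.  134. ]
wrist [ 58.4 507.   65.  138. ]
wrist [ 54.7 509.   66.  142. ]
wrist [ 54.8 511.   66.  146. ]
wrist [ 50.5 512.   66.  150. ]
wrist [ 42.5 506.   55.  154. ]
lid_knob {'position': [173.8, 255.6], 'confidence': 0.85} [501.02224792  58.14167454 154.        ]
scene lid_knob {'position': [161.4, 265.2], 'confidence': 0.81} [508.38187695  57.72262166 154.        ]
scene lid_knob {'position': [239.3, 95.0], 'confidence': 0.79} [ 382.63480793 -518.39477033  154.        ]
side lid_knob {'position': [158.0, 329.9], 'confidence': 0.93} [ 274.65722158 -302.52408811  154.        ]
side lid_knob {'position': [156.3, 228.9], 'confidence': 0.79} [ 655.92545491 -250.69098671  154.        ]
handle_grip {'position': [32.6, 254.4], 'confidence': 0.94} [613.19910905 114.24464723 180.        ]
handle_grip {'position': [90.0, 31.3], 'confidence': 0.31} [488.49562266 269.2761503  180.        ]
scene handle_grip {'position': [158.7, 302.6], 'confidence': 0.75} [619.39141417 117.75699562 180.        ]
side handle_grip {'position': [212.6, 214.1], 'confidence': 0.74} [612.02327444 123.5845803  180.        ]
```

View pics/w4.png

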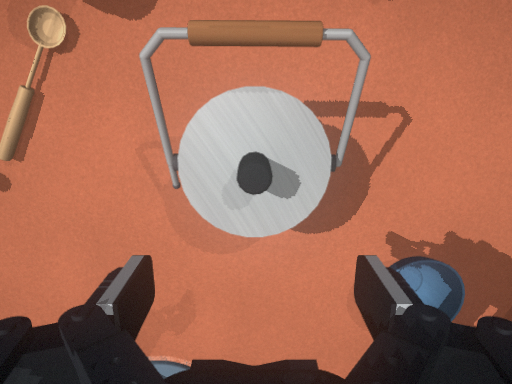

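The lid is home: the knob at (255,174) is concentric and the disc clears both handle arms. The grip bar at (254,33) runs parallel to the tool's y axis, about 124 mm out and 180 mm up. I'll shut the fingers, go down beyond the bar and push it along its arc.

```bash
python3 -m inch '[[[4,0,0,0,0,0],[8,0,0,0,0,0],[12,0,0,0,0,0],[15,0,0,0,0,0],[16.3,0,0,0,0,0],[16.3,0,0,0,0,0],[16.3,0,0,0,0,0],[16.3,0,0,0,0,0]]]' 1 40; python3 -m inch '[[[0,0,4,0,0,0],[0,0,8,0,0,0],[0,0,12,0,0,0],[0,0,15,0,0,0],[0,0,16.3,0,0,0],[0,0,16.3,0,0,0],[0,0,16.3,0,0,0]]]'
```

```text
time: 13.15
ee_pos: [650.8, 133.2, 322.9]
tcp_rot: [0.0, 0.974, 0.224, -0.0]
contact_force: [-0.1, 0.1, -0.3]
opening: -0.003
grasp_force: 0.0
time: 13.73
ee_pos: [651.6, 133.3, 161.4]
tcp_rot: [0.0, 0.975, 0.224, 0.001]
contact_force: [-0.3, 1.5, -0.4]
opening: -0.001
grasp_force: 0.0
```

```bash
python3 -m inch '[[[-2.1,0,0,0,0,0],[-3.0,0,-1.0,0,0,0],[-3.7,0,-2.0,0,0,0],[-4.8,0,-3.0,0,0,0],[-6.0,0,-3.9,0,0,0],[-7.3,0,-4.6,0,0,0],[-8.6,0,-5.3,0,0,0],[-8.6,0,-5.3,0,0,0]]]'; python3 - <<'E'
from h import *
f=grab_frame('side');save(f,'s5.png');g=grab_frame('scene')
I=[g['color'][100:240,200:340],f['color'][130:270,170:310]]
cv2.imwrite('pics/push.png',np.hstack([cv2.resize(i,(400,400)) for i in I])[:,:,::-1])
E
```

```text
time: 14.4
ee_pos: [575.3, 95.3, 218.4]
tcp_rot: [0.001, 0.975, 0.224, 0.004]
contact_force: [0.3, -0.0, 0.2]
opening: 0.002
grasp_force: 0.0
```

View pics/push.png

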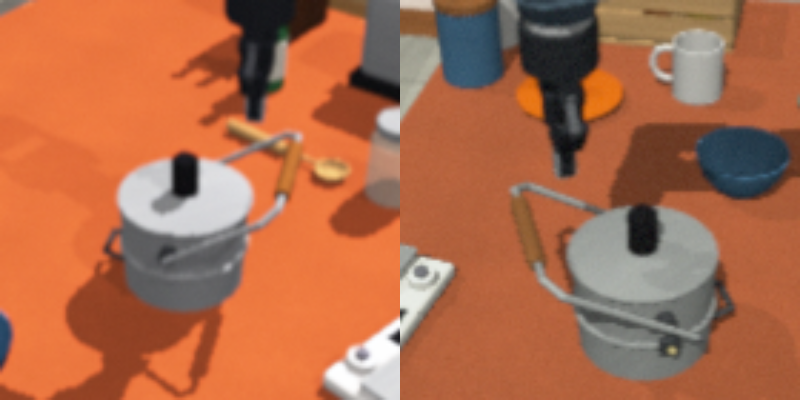

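The fingers went over the bar: the handle in both views (right picture, about (525,230)) has not moved and the tip is above it. The bar must sit lower or the fingers be thinner than I assumed. I'll go back out, lower, and feel for contact.

```bash
python3 -m inch '[[[0,0,-3,0,0,0],[3,0,-5,0,0,0],[6.5,0,-5,0,0,0],[9,0,-4,0,0,0],[9,0,0,0,0,0],[9,0,3.5,0,0,0],[9,0,7,0,0,0],[9,0,7.5,0,0,0]]]'; python3 - <<'E'
from h import *
for k in range(2):
  s=state();f=grab_frame('wrist')
  O=np.array([502,60,0]);U=np.array([.9,.437,0])
  for n in ('handle_grip',):
   for d in place_of(n,'wrist')[:1]:
    for z in (156,168,180): print(d['position'],z,(atz(f,d['position'],z,s)-O)@U)
  print(s['ee_pos'],(s['ee_pos']-O)@U,s['contact_force'])
a=grab_frame('scene');pa=place_of('handle_grip','scene')[0];b=grab_frame('side');pb=place_of('handle_grip','side')[0]
P=tri(ray(a,pa['position']),ray(b,pb['position']));print(P,(P-O)@U)
P=tri(ray(f,d['position'],s),ray(b,pb['position']));print(P,(P-O)@U)
E
```

```text
time: 15.17
ee_pos: [651.0, 135.5, 130.0]
tcp_rot: [-0.001, 0.974, 0.225, -0.006]
contact_force: [-0.2, 0.1, -0.9]
opening: -0.003
grasp_force: 0.0
[651.04720576 135.46724883 129.97146583] 167.12167292907964 [-0.23718275  0.1400654  -0.91509642]
[366.4, 256.0] 156 105.09470609509431
[366.4, 256.0] 168 116.52734773987969
[366.4, 256.0] 180 127.95998938466495
[654.22288408 135.47660982 136.24012905] 169.98387416197522 [0.24694172 0.3437432  0.5008029 ]
[620.43216943 112.46789884 176.71108277] 129.51742428425564
[618.75183567 117.25004693 181.30943225] 130.09492261012912
```

```bash
python3 -m inch '[[[-1.5,0,-1,0,0,0],[-3,0,-1,0,0,0],[-3.7,0,-1,0,0,0],[-3.7,0,-1,0,0,0]]]'; python3 -m inch '[[[-0.5,0,0,0,0,0],[-1,0,0,0,0,0],[-1.5,0,-0.3,0,0,0],[-2,0,-0.6,0,0,0],[-2.5,0,-1,0,0,0],[-2.5,0,-1,0,0,0]]]';python3 - <<'E'
from h import *
a=grab_frame('scene');pa=place_of('handle_grip','scene')[0];b=grab_frame('side');pb=place_of('handle_grip','side')[0]
P=tri(ray(a,pa['position']),ray(b,pb['position']));O=np.array([502,60,0]);U=np.array([.9,.437,0]);print(P,(P-O)@U,pa['confidence'],pb['confidence']);s=state();print((s['ee_pos']-O)@U,s['ee_pos'])
E
```

```text
time: 15.9
ee_pos: [629.5, 121.8, 157.0]
tcp_rot: [-0.001, 0.975, 0.224, 0.013]
contact_force: [11.8, 10.2, 10.8]
opening: -0.003
grasp_force: 8.0
time: 16.4
ee_pos: [615.6, 114.6, 176.5]
tcp_rot: [-0.001, 0.974, 0.224, 0.025]
contact_force: [22.4, 23.2, 28.9]
opening: 0.001
grasp_force: 18.0
[605.58582022  89.4413543  196.24835158] 106.09311002481638 0.59 0.76
126.52902130650345 [615.98016544 114.79833504 176.08800896]
```

```bash
cat > g.py <<'E'
from h import *
np.set_printoptions(precision=1,suppress=True)
O=np.array([502,60,0]);U=np.array([.9,.437,0])
s=state();print('TCP u,z',(s['ee_pos']-O)@U,s['ee_pos'],'F',s['contact_force'],'T',s['torque'],rot(s['tcp_rot'])[:,2])
V={}
for c in('scene','side','wrist'):
    s=state();f=grab_frame(c)
    for d in place_of('handle_grip',c)[:2]:
        print(c,d);V.setdefault(c,ray(f,d['position'],s))
    for d in boxes_of('handle_grip',c)[:2]: print(c,d)
ks=list(V)
for i in range(len(ks)):
    for j in range(i):
        P=tri(V[ks[i]],V[ks[j]]);print(ks[i],ks[j],P,'u',(P-O)@U)
for c in ks: # point on circle of 150 about the hinge
    p,d=V[c]; best=min(np.arange(-0.2,1.3,.01),key=lambda a:np.linalg.norm(np.cross(O+150*np.sin(a)*U+[0,0,95+150*np.cos(a)]-p,d/np.linalg.norm(d))))
    print(c,'lean',best,'u,z',150*np.sin(best),95+150*np.cos(best))
E
python3 g.py
```

```text
TCP u,z 126.52902130650345 [616.  114.8 176.1] F [23.  23.5 29.5] T [ 3.9 -3.9  0. ] [ 0.  0. -1.]
scene {'position': [155.0, 295.2], 'confidence': 0.81}
side {'position': [203.4, 218.1], 'confidence': 0.94}
side {'position': [192.9, 290.2], 'confidence': 0.38}
side {'box': [217.4, 190.5, 277.0, 252.5], 'confidence': 0.76}
wrist {'box': [57.8, 278.0, 442.1, 327.6], 'confidence': 0.8}
side scene [603.5  98.8 197.2] u 108.3254173174186
scene lean 0.820000000000001 u,z 109.67187445903448 197.33318109314192
side lean 0.8000000000000009 u,z 107.60341363492851 199.50600640207472
```

The handle has come up to a lean of about 0.81, but the sticky contact is being pushed radially, because the tool was commanded lower than the bar's arc. I'll relieve that and follow the arc exactly.

```bash
python3 -m inch '[[[1.8,0,-2.0,0,0,0],[1.7,0,-2.1,0,0,0],[0.6,0,-3.1,0,0,0],[-0.6,0,-4.1,0,0,0],[-1.9,0,-4.9,0,0,0],[-3.2,0,-5.5,0,0,0],[-3.2,0,-5.5,0,0,0]]]'; python3 g.py
```

```text
time: 17.63
ee_pos: [569.7, 93.4, 214.6]
tcp_rot: [0.0, 0.975, 0.224, 0.001]
contact_force: [0.2, 0.5, 0.5]
opening: -0.002
grasp_force: 0.0
TCP u,z 75.51765322017776 [569.7  93.4 214.6] F [0.2 0.5 0.5] T [-0. -0.  0.] [ 0. -0. -1.]
scene {'position': [154.5, 294.1], 'confidence': 0.68}
scene {'box': [258.1, 140.6, 302.5, 189.3], 'confidence': 0.76}
side {'position': [199.4, 218.3], 'confidence': 0.97}
side {'position': [325.8, 191.5], 'confidence': 0.5}
side {'box': [214.4, 189.9, 274.1, 251.6], 'confidence': 0.69}
side {'box': [275.0, 169.7, 306.1, 200.2], 'confidence': 0.66}
wrist {'position': [179.2, 253.3], 'confidence': 0.98}
wrist {'box': [81.4, 158.7, 424.5, 269.4], 'confidence': 0.71}
side scene [605.1  89.3 204.8] u 105.56378374406931
wrist scene [593.6 105.7 191.9] u 102.39115082587972
wrist side [600.5 109.  219.2] u 110.06729724674658
scene lean 0.7900000000000009 u,z 106.55299086264127 200.5767973478353
side lean 0.7400000000000009 u,z 101.14318674422186 205.7702838094381
wrist lean 0.7800000000000009 u,z 105.49191288006162 201.63703070184152
```

The tool overshot and jumped over the bar again, which is now at a lean of about 0.77. Moving fast with lag is the cause. I'll go back out, hook deeper below the bar, and move slowly.

```bash
python3 -m inch '[[[0,0,-3,0,0,0],[1,0,-4.5,0,0,0],[4,0,-4.5,0,0,0],[7,0,-4,0,0,0],[8,0,-2,0,0,0],[8,0,1,0,0,0],[8,0,3.5,0,0,0],[8,0,4.7,0,0,0]]]'; python3 -m inch '[[[0,0,0,0,0,0],[-0.5,0,0,0,0,0],[-1,0,0,0,0,0],[-1.3,0,0,0,0,0],[-1.6,0,0,0,0,0],[-1.9,0,0,0,0,0],[-1.9,0,0,0,0,0]]]'; python3 g.py | grep -E 'TCP|lean'
```

```text
time: 18.75
ee_pos: [640.4, 129.3, 161.2]
tcp_rot: [-0.001, 0.974, 0.225, -0.003]
contact_force: [0.4, 0.6, -0.8]
opening: -0.004
grasp_force: 0.0
time: 19.33
ee_pos: [625.2, 120.6, 166.9]
tcp_rot: [0.0, 0.975, 0.224, 0.001]
contact_force: [0.0, -0.3, -0.3]
opening: -0.008
grasp_force: 0.0
TCP u,z 137.34537669257077 [625.2 120.6 166.9] F [ 0.  -0.3 -0.3] T [ 0. -0. -0.] [ 0. -0. -1.]
scene lean 0.7900000000000009 u,z 106.55299086264127 200.5767973478353
side lean 0.7400000000000009 u,z 101.14318674422186 205.7702838094381
wrist lean 0.7800000000000009 u,z 105.49191288006162 201.63703070184152
```

```bash
python3 -m inch '[[[-0.6,0,-0.1,0,0,0],[-1.2,0,-0.2,0,0,0],[-1.6,0,-0.6,0,0,0],[-2.0,0,-1.0,0,0,0],[-2.4,0,-1.3,0,0,0],[-2.8,0,-1.6,0,0,0],[-3.1,0,-1.9,0,0,0],[-3.1,0,-1.9,0,0,0]]]'; python3 g.py | grep -E 'TCP|lean'
```

```text
time: 20.45
ee_pos: [597.1, 106.9, 185.8]
tcp_rot: [0.0, 0.974, 0.224, 0.0]
contact_force: [0.4, 0.7, 0.6]
opening: -0.0
grasp_force: 0.7
TCP u,z 106.12199682010576 [597.1 106.9 185.8] F [0.4 0.7 0.6] T [ 0.1 -0.2  0. ] [ 0. -0. -1.]
scene lean 0.6600000000000008 u,z 91.96752779601518 213.4988347246047
side lean 0.6000000000000008 u,z 84.69637100925539 218.80034223645168
```

The arc push works, with about 1 N on the tool and the lean at about 0.62. I'll continue.

```bash
python3 -m inch '[[[-0.7,0,-0.4,0,0,0],[-1.3,0,-0.8,0,0,0],[-2.0,0,-1.15,0,0,0],[-2.6,0,-1.45,0,0,0],[-3.3,0,-1.75,0,0,0],[-4.0,0,-1.95,0,0,0],[-4.0,0,-1.95,0,0,0]]]'; python3 g.py | grep -E 'TCP|lean'
```

```text
time: 21.48
ee_pos: [560.5, 89.2, 205.0]
tcp_rot: [0.0, 0.975, 0.224, -0.0]
contact_force: [-0.2, -0.2, -0.2]
opening: -0.0
grasp_force: 0.0
TCP u,z 65.38184618275943 [560.5  89.2 205. ] F [-0.2 -0.2 -0.2] T [-0.1 -0.   0. ] [ 0. -0. -1.]
scene lean 0.3600000000000005 u,z 52.841134991263566 235.3845235516902
side lean 0.2900000000000004 u,z 42.892833765725385 238.73658132690457
```

```bash
python3 -m inch '[[[-0.7,0,-0.25,0,0,0],[-1.4,0,-0.4,0,0,0],[-2.1,0,-0.5,0,0,0],[-2.8,0,-0.6,0,0,0],[-3.3,0,-0.65,0,0,0],[-3.7,0,-0.7,0,0,0],[-3.7,0,-0.7,0,0,0],[-3.7,0,-0.7,0,0,0]]]'; python3 g.py | grep -E 'TCP|lean'
```

```text
time: 22.6
ee_pos: [527.9, 73.4, 211.4]
tcp_rot: [0.0, 0.975, 0.224, -0.0]
contact_force: [-0.7, 0.7, -0.6]
opening: -0.0
grasp_force: 0.0
TCP u,z 29.180699624210355 [527.9  73.4 211.4] F [-0.7  0.7 -0.6] T [-0.   0.1 -0. ] [-0. -0. -1.]
scene lean -0.009999999999999842 u,z -1.499975000124976 244.9925000624998
side lean 0.0400000000000002 u,z 5.998400127995154 244.88001599914668
wrist lean -0.009999999999999842 u,z -1.499975000124976 244.9925000624998
```

The handle has snapped upright: lean is about 0 in all three views and there is no force on the tool. I'll retreat outward and up, then check everything.

```bash
python3 -m inch '[[[1,0,0,0,0,0],[3,0,0,0,0,0],[6,0,0,0,0,0],[10,0,0,0,0,0],[13,0,-3,0,0,0],[14,0,-7,0,0,0],[14,0,-10,0,0,0],[14,0,-10,0,0,0]]]'; python3 -m inch '[[[0,0,0,0,0,0],[0,0,0,0,0,0],[0,0,0,0,0,0],[0,0,0,0,0,0]]]'; python3 g.py | grep -E 'TCP|lean'; python3 - <<'E'
from fit import *
np.set_printoptions(precision=1,suppress=True)
Z={'lid_knob':154,'bowl':0,'jar':0,'mug':0,'spoon':5}
for c in('scene','side'):
    f=grab_frame(c);G=gmag(f['color'])
    print(c,'lid',[np.round(search([(f,G)],(503,59),[83],[z],10),1) for z in(124,130)])
    for n,z in Z.items():
        for d in place_of(n,c)[:4]: print(c,n,round(d['confidence'],2),np.round(d['position']),atz(f,d['position'],z))
E
```

```text
time: 23.72
ee_pos: [658.3, 135.8, 320.1]
tcp_rot: [0.001, 0.974, 0.225, 0.007]
contact_force: [0.5, -0.3, 1.9]
opening: -0.0
grasp_force: 0.0
time: 24.05
ee_pos: [653.3, 134.8, 309.2]
tcp_rot: [-0.0, 0.974, 0.224, -0.002]
contact_force: [-0.4, -1.1, -0.1]
opening: 0.001
grasp_force: 0.0
TCP u,z 168.8312305898829 [653.3 134.8 309.2] F [-0.4 -1.1 -0.1] T [-0.1 -0.  -0. ] [-0. -0. -1.]
scene lean -0.03999999999999987 u,z -5.9984001279951045 244.88001599914668
side lean 0.030000000000000193 u,z 4.499325030374378 244.93250506234813
scene lid [array([118.7, 505. ,  61. , 124. ]), array([118.6, 510. ,  55. , 130. ])]
scene lid_knob 0.78 [240. 100.] [ 393.9 -511.5  154. ]
scene lid_knob 0.74 [308. 206.] [ 763.4 -474.   154. ]
scene lid_knob 0.64 [162. 266.] [513.9  53.6 154. ]
scene bowl 0.95 [230. 186.] [ 415.6 -247.1    0. ]
scene jar 0.82 [165. 336.] [612.  396.8   0. ]
scene mug 0.68 [293. 144.] [ 512.5 -490.8    0. ]
scene spoon 0.5 [152. 299.] [441.1 373.1   5. ]
side lid [array([101.8, 503. ,  58. , 124. ]), array([101.1, 502. ,  65. , 130. ])]
side lid_knob 0.89 [160. 330.] [ 274.6 -288.1  154. ]
side lid_knob 0.76 [157. 227.] [ 663.5 -244.8  154. ]
side lid_knob 0.57 [209. 257.] [496.5  54.4 154. ]
side lid_knob 0.2 [192. 288.] [409.6 -50.8 154. ]
side bowl 0.73 [193. 289.] [ 420.5 -266.3    0. ]
side jar 0.7 [324. 192.] [616.3 386.4   0. ]
side mug 0.62 [160. 274.] [ 515.1 -516.     0. ]
side spoon 0.85 [332. 261.] [429.5 381.6   5. ]
```

```bash
python3 -c "from plant import *; print(sign_off())"
```

```text
the job is handed in; nothing more can be done
None
```

I handed the job in at about 24 s: the cameras put the lid fully home on the rim and the handle upright at its stop, with the hand clear and the bowl, jar, mug and spoon unmoved. The handle took three tries, because the fingers slipped over the bar twice and once pressed on it with about 40 N at the wrist, under the 120 N limit. I did not check the scale's button, but the arm never went near it.

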